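Release the moisture can from its retaining arm and slide it to the end stop

TASK

With the fingertips, push the grip bar of the counterweighted retaining arm up and back past its balance point, so that the arm stays raised by itself and its foot is out of the aluminium can. Then push the can along its lane right up to the end stop and leave it there standing in the lane, with the arm still raised. Only push: do not lift or tip the can, and leave the tube cap, the can lid and the stopwatch where they are.

Things in the scene. Friction and masses are not known exactly. Their poses are not given: they have to be found in the camera images.
- stand: fixed aluminium stand with can lane and retaining arm; origin on the bench under the arm's pivot. x: from the lane back towards the two grey pivot posts; y: along the lane to its end stop; z up. Lane: plate with its top 5 mm over the bench, centre line at x = -110 mm, y = -125 to +185 mm; two guide rails, tops 13 mm over the bench, leave 64 mm between them; open at the -y end.
- lane_end (a point): point on the lane's plate, on its centre line, at the inner face of the end stop: a steel plate across the lane's +y end, top 32 mm over the bench. In the stand's frame x = -110, y = +175, z = 5 mm. The can (radius 28 mm) touches the stop when its centre is 28 mm short of this.
- pivot (a point): centre of the arm's pivot axle, along the stand's y, 90 mm over the bench, between two grey posts (66 mm in x, 10 mm in y, 117 mm high, centred at stand y = -34 and +34 mm). The arm's round counterweight, 48 mm in diameter, is 50 mm behind it. The lowered arm rises straight from the pivot, 33 degrees above level, over the lane towards -x, and ends in the grip bar.
- lever (a joint): angle of the steel retaining arm, rad: 0 = down, 1.92 = raised, leaning back on its stop. Balance at about 0.85: below it the arm falls back down, beyond it swings on slowly by itself to 1.92 (damped hinge). 1 to 4 N at the grip bar moves it. Down, its foot (22 mm disc on a thin stem, 110 mm from the pivot) dips 8 mm into the can's mouth and keeps the can in place.
- grip_bar (a point): centre of the arm's black rubber grip bar: round, 16 mm in diameter, 84 mm long, parallel to the stand's y; 202 mm from the pivot axle. With the arm down it is at x = -170, y = 0, z = 200 mm in the stand's frame, 33 degrees above level as seen from the pivot; it moves on an arc up and towards the stand's +x.
- can: open aluminium moisture can, 56 mm in diameter, 30 mm high, about 90 g, standing on the lane (stand x = -110 mm, y = 0) under the arm; origin at the centre of its underside, z up. Against the end stop its centre is at stand y = +147 mm.
- cap: teal tube cap, upright, 29 mm in diameter, 55 mm high, loose on the bench in front of the lane; origin at the centre of its underside. Not to be moved.
- lid: shallow metal can lid lying upside down, 70 mm in diameter, 17 mm high, loose on the bench beside the posts; origin at the centre of its underside. Not to be moved.
- stopwatch: black stopwatch lying flat, 70 x 58 x 16 mm, loose on the bench beside the posts; origin at the centre of its underside. Not to be moved.
Not all that is in view belongs to the job. What is shaped like the can but brown or yellow is not meant.

How it is judged:
On the way, in this order (a step that is already met when the one before it is completed fails the run):
1. the arm is raised past its balance point to its rear stop, the can still in its place (value of joint lever above 1.75 rad and distance of can from where it was at the start of the episode below 0.03 m), for 0.2 s.
2. the can stands in the lane at the end stop (y of can in the frame of stand above 0.132 m and z of can in the frame of stand below 0.012 m), for 0.2 s.
At the end, for the whole second after the job is handed in: The arm rests raised (joint above 1.75 rad); the can stands upright on the lane between the rails, at rest, no more than 15 mm from touching the end stop (all of step 2 and value of joint lever above 1.75 rad and y of can in the frame of stand below 0.155 m and x of can in the frame of stand between -0.122 and -0.098 m and angle between can's own z axis and vertical below 0.1 rad and linear speed of can below 0.02 m/s).
It fails at once if the can is lifted off the lane (more than 15 mm) (z of can in the frame of stand above 0.02 m).
It fails at once if the can is tipped (angle between can's own z axis and vertical above 0.4 rad).
It fails at once if the can is shoved away before the arm stays raised (value of joint lever below 1 rad and distance of can from where it was at the start of the episode above 0.04 m).
It fails at once if the tube cap, the can lid or the stopwatch is moved more than 20 mm (distance of any of cap, lid, stopwatch from where it was at the start of the episode above 0.02 m).
It also fails if it takes over 51 s, if anything falls off the work surface, if the arm or the gripper's body presses on something with over 40 N, if the wrist force passes 120 N, or if a joint passes its speed limit or range.

ROBOT

A 6-joint arm with a two-finger parallel gripper is mounted at the origin on a cart in front of the work surface, level with it; the furniture and walls round the work are solid. World frame = base frame: x ahead of the robot, y to its left, z up, the work surface at z = 0. Lengths are in m, angles in rad, forces in N, time in s.
With the tool pointing down it reaches from about 0.425 to 0.95 m from the base axis. Payload 3.5 kg.
Tool frame: the origin (TCP) lies between the finger pads; the fingertips stand 17 mm ahead of it and the grasp point (between the pads) lies 2 mm behind it; z points along the fingers, y is the direction in which the jaws open and shut (so a half turn about z gives the same grasp; the last joint's range is limited). The gripper opens to 85 mm and grips with 20 to 120 N. Pads are 22 mm wide; open, the fingers measure 114 mm over their backs; the gripper's body (76 mm by 85 mm) begins 54 mm behind the grasp point. The pads swing forward as they close: fully open they stand 13 mm farther back than shut.
Start: joints at [-1.321, 0.286, 1.577, -0, 1.279, -0.15], TCP at [0.263, -0.622, 0.248] pointing down, gripper open.
Joint ranges: [-2.77, 2.77], [-0.9, 2.22], [0.21, 2.48], [-1.53, 4.67], [0.24, 2.81], [-2.84, 2.84]. Speed limits (rad/s): [2.79, 2.79, 3.14, 3.14, 3.14, 3.14].

INTERFACE

Orientations are given as a unit quaternion [x, y, z, w].
In Python, from plant import ctrl gives the robot as it stands.
- The arm moves only by the tool carry_out, never from a script. Its argument "commands" is a list of rows, each an object with "delta_pos": the shift along the tool's x, y, z in m, a list of three; "delta_rot": the turn, a rotation vector about the tool's x, y, z in rad, a list of three; "claw": the opening in per cent of the stroke, from 0 (shut) to 100 (fully open). A call has 1 to 8 rows; each row is the pose to reach, as a shift and turn from the pose measured when the call began, along the tool's axes at that moment; what a row does not reach only later rows make up. A row lasts 1/12 s, in which the tool goes at most 41.7 mm and 7.16 degrees, less where a joint would pass 70% of its speed; a pose out of reach is approached as far as the arm can. A call with a gripper value outside its range is refused whole. The fingers move at their own pace and stop on an object; "force" is the grip in N (left out, the last holds). Time passes only in rows, so rows that repeat a pose let the fingers close. It gives the time, the measured TCP pose, the force and the opening at its end, in the units of the state.
- ctrl.get_state(): the state, without advancing time (a new reading comes with each control period).
- ctrl.read_camera(name): name is "scene" or "top" or "wrist"; returns (picture, depth): 420x560x3 uint8, red, green, blue; 420x560 float32, m along the optical axis (not along the pixel's ray), 0 where there is no reading.
- ctrl.camera_info(name): a dict with "fx", "fy", "cx", "cy" (pixels), "rvec" (rotation vector, rad) and "tvec" (3), from world to camera coordinates, as OpenCV has them; the wrist camera has in their place "mount" (4x4, takes a point from camera to tool coordinates, whose origin is the TCP and whose axes are the flange's). Camera axes: x right, y down, z forward; pixel columns grow to the right and rows downward; lengths in m; the calibration is good to about 2 mm. The wrist camera is an equidistant fisheye: a pixel r from the principal point sees the ray r / f radians off the axis. A picture is of the moment at which its call begins: read the wrist's pose just before it. camera_info takes no time and is no camera call.
- ctrl.sign_off(): hands the job in, once; it reports no verdict.
The state is a dict: "time": time; "qpos": joint angles; "dq": joint speeds; "joint_efforts": joint torques, N m; "eef_pos": TCP position; "tcp_rot": TCP orientation; "contact_force": force on the tool from outside, world axes, zero at the start; "wrist_torque": the same for the moment, N m; "opening": opening from 0.0 (shut) to 1.0 (fully open).
Only numpy, scipy, OpenCV 4.12 (cv2) and the standard library are available. Lean on these libraries where they do the work, as an engineer would, in place of code of your own. Each camera call takes 0.05 s, during which the arm holds its last target.

## Working session

There is one attempt and no reset: what is moved stays moved. The work goes in short steps, Python scripts to look and compute and a tool call to move; the robot and the scene stay as the last step left them, time stands still between calls to the robot, and variables do not carry over. Pictures are saved under pics/ and viewed, and the job is handed in when it is done.

Besides the shell and the picture viewer there is one more tool, called after "Call:" as a command line: name --argument value ..., lists and objects as JSON in quotes. carry_out: Moves the arm, as the interface text tells. Its arguments: {"type":"object","properties":{"commands":{"type":"array"},"force":{"type":"number"}},"required":["commands"]}

```bash
mkdir -p pics; ls; cat > h.py <<'E'
import numpy as np, cv2, json
from plant import ctrl
from scipy.spatial.transform import Rotation as R
def cam(n):
    i=ctrl.camera_info(n); K=np.array([[i['fx'],0,i['cx']],[0,i['fy'],i['cy']],[0,0,1]])
    Rm=cv2.Rodrigues(np.array(i['rvec'],float))[0]; return K,Rm,np.array(i['tvec'],float).ravel()
def ray(n,u,v):
    K,Rm,t=cam(n); d=Rm.T@np.linalg.inv(K)@np.array([u,v,1.]); return -Rm.T@t,d
def onplane(n,u,v,z):
    c,d=ray(n,u,v); return c+d*(z-c[2])/d[2]
def proj(n,p):
    K,Rm,t=cam(n); q=K@(Rm@np.array(p,float)+t); return q[:2]/q[2]
def cloud(n,depth):
    K,Rm,t=cam(n); v,u=np.mgrid[:depth.shape[0],:depth.shape[1]]
    c=np.stack([(u-K[0,2])/K[0,0]*depth,(v-K[1,2])/K[1,1]*depth,depth],-1)
    return (c-t)@Rm
E
python3 - <<'E'
from h import *
print(ctrl.get_state())
for n in ['scene','top']:
    p,d=ctrl.read_camera(n); cv2.imwrite(f'pics/{n}0.png',p[:,:,::-1]); np.savez(f'{n}0.npz',p=p,d=d)
    K,Rm,t=cam(n); print(n,-Rm.T@t,K[0,0],Rm[2])
E
```

```text
pics
{'time': 0.0, 'qpos': array([-1.32101532e+00,  2.87164452e-01,  1.57819599e+00,  8.98242345e-06,
        1.27856415e+00, -1.49983851e-01]), 'dq': array([ 0.00073885,  0.00069241, -0.00048588, -0.00027498, -0.00132815,
        0.00111883]), 'joint_efforts': array([-1.14955412e-03, -4.05985129e+01, -2.92625892e+01, -1.99115793e-04,
        5.89300660e-03,  8.45269348e-07]), 'eef_pos': array([ 0.26259616, -0.62115702,  0.24693764]), 'tcp_rot': array([ 9.80089521e-01,  1.98552692e-01, -5.38621613e-05, -1.16473309e-03]), 'contact_force': array([-0.35632598,  0.49150305, -0.42030279]), 'wrist_torque': array([-0.00644983, -0.06966702, -0.01057162]), 'opening': 1.000552549595744}
scene [-0.10334787  0.62051253  0.58965681] 442.5156678116135 [ 0.65313469 -0.60957858 -0.44925386]
top [0.40333535 0.00149732 1.43184754] 490.8945091771552 [ 0.10701217  0.01318779 -0.99417025]
```

View pics/scene0.png

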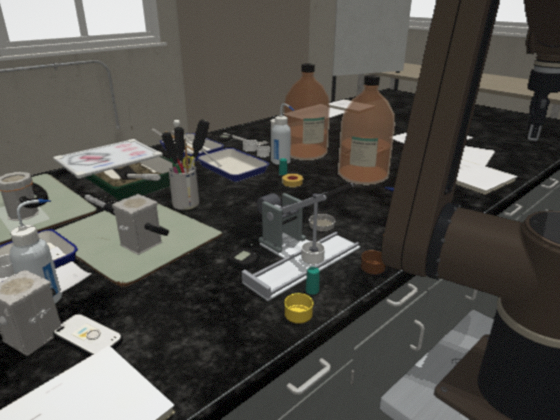

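View pics/top0.png

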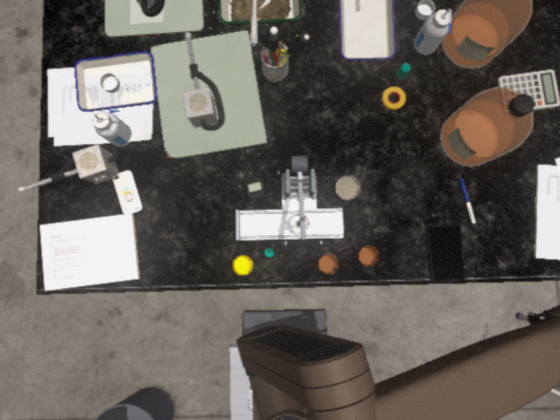

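```bash
python3 - <<'E'
from h import *
a=np.load('top0.npz');p,d=a['p'],a['d']
cv2.imwrite('pics/topc.png',cv2.resize(p[140:290,220:390,::-1],None,fx=4.5,fy=4,interpolation=cv2.INTER_CUBIC)[:600,:800] if 0 else cv2.resize(p[145:285,220:390,::-1],None,fx=4.25,fy=4.25,interpolation=cv2.INTER_CUBIC))
b=np.load('scene0.npz')['p']
cv2.imwrite('pics/scenec.png',cv2.resize(b[180:330,220:400,::-1],None,fx=4,fy=4,interpolation=cv2.INTER_CUBIC))
c=cloud('top',d)
for u,v in [(200,200),(260,225),(240,225),(300,225),(300,165),(285,240)]: print(u,v,c[v,u])
E
```

```text
200 200 [5.70941440e-01 2.37195654e-01 2.74011171e-04]
260 225 [0.49194301 0.06206938 0.00794823]
240 225 [0.49372019 0.12041475 0.00551756]
300 225 [ 0.4785485  -0.04738654  0.1773232 ]
300 165 [ 0.64546132 -0.05514814  0.11478071]
285 240 [ 0.44671701 -0.009278    0.00106326]
```

View pics/topc.png

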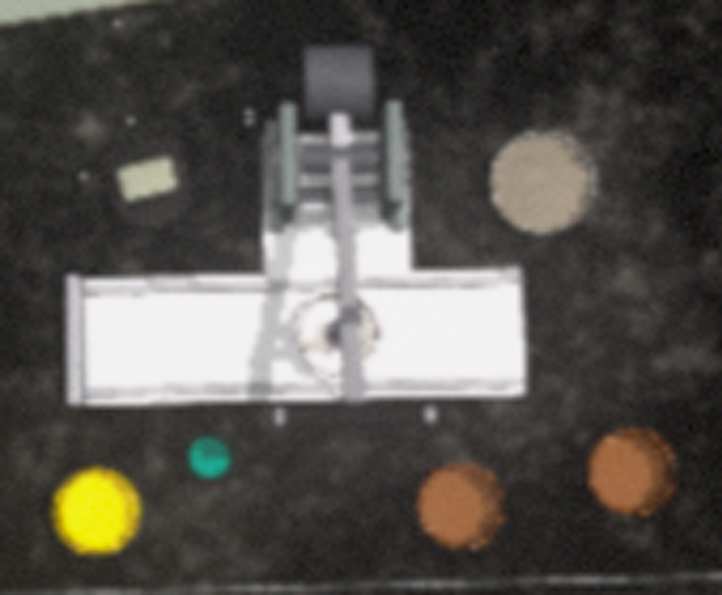

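View pics/scenec.png

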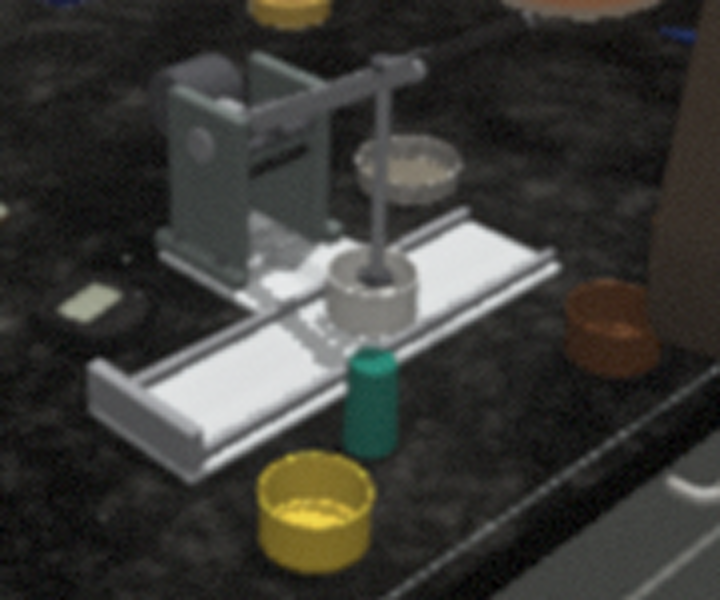

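```bash
python3 - <<'E'
from h import *
f=lambda x,y:(x/4.25+220-.38,y/4.25+145-.38)
def P(x,y,z): return onplane('top',*f(x,y),z)
a=P(524,396,.013);b=P(521,268,.013);c=P(68,404,.032);e=P(67,277,.032)
print(a,b,c,e)
e1=P(278,416,.2);e2=P(430,415,.2);print('bar',e1,e2,(e1+e2)/2,np.linalg.norm(e1-e2))
yv=((c-a)+(e-b));yaw=np.arctan2(yv[1],yv[0])-np.pi/2
print('yaw',yaw, np.arctan2(*(P(85,290,.013)-P(515,281,.013))[[1,0]])-np.pi/2,np.arctan2(*(e1-e2)[[1,0]])-np.pi/2, np.linalg.norm(a-b),np.linalg.norm(c-a))
Rz=lambda y:np.array([[np.cos(y),-np.sin(y)],[np.sin(y),np.cos(y)]])
mid=((a+b)/2+(c+e)/2)[:2]/2
o=mid-Rz(yaw)@[-.11,.03]
print('stand origin',o)
print('bar pred',o+Rz(yaw)@[-.170,0])
print('can pred',o+Rz(yaw)@[-.110,0])
print('can rim c',P(339,334,.035))
for n,(x,y),z in [('cap',(210,458),.055),('lid',(542,183),.017),('sw',(148,182),.016),('yellow',(97,511),.03),('br',(460,507),.03)]:
  q=P(x,y,z);print(n,q,Rz(-yaw)@(q[:2]-o))
# scene check
for q in [[-.17,.042,.2],[-.17,-.042,.2],[0,0,.09],[-.11,.185,.032]]:
  w=np.r_[o+Rz(yaw)@q[:2],q[2]]
  s=proj('scene',w);print(q,s,((s-[220,180])*4))
E
```

```text
[ 0.44811086 -0.17597572  0.013     ] [ 0.53519091 -0.17758525  0.013     ] [0.45054671 0.13151481 0.032     ] [0.53603464 0.13059753 0.032     ]
bar [ 0.43444189 -0.00767586  0.2       ] [ 0.43258608 -0.09699621  0.2       ] [ 0.43351399 -0.05233604  0.2       ] 0.0893396347126928
yaw -0.005326757682611927 -0.00733393585168618 -0.02077398643733308 0.08709492816562044 0.3080866121521982
stand origin [ 0.60230942 -0.05344767]
bar pred [ 0.43231183 -0.05254213]
can pred [ 0.49231098 -0.05286173]
can rim c [ 0.49223252 -0.05134912  0.035     ]
cap [0.41183411 0.03668423 0.055     ] [-0.19095272  0.08911601]
lid [ 0.59266039 -0.19381436  0.017     ] [-0.00890119 -0.1404161 ]
sw [0.60133664 0.07529332 0.016     ] [-0.00165854  0.12873398]
yellow [0.37884321 0.11365206 0.03      ] [-0.22435314  0.16590702]
br [ 0.37504835 -0.12825838  0.03      ] [-0.22685934 -0.0760202 ]
[-0.17, 0.042, 0.2] [324.26789637 197.24404005] [417.07158549  68.97616019]
[-0.17, -0.042, 0.2] [350.22428579 185.99025787] [520.89714316  23.96103146]
[0, 0, 0.09] [282.255036   210.87814302] [249.02014402 123.51257208]
[-0.11, 0.185, 0.032] [254.12936884 279.6167391 ] [136.51747536 398.4669564 ]
```

```bash
cat >> h.py <<'E'
def tgt(pos,a,yaw=0.0):
    """tool tilt a: z tool=(sin a,0,-cos a), x tool forward; prints deltas"""
    s=ctrl.get_state(); R0=R.from_quat(s['tcp_rot'])
    Rt=R.from_euler('z',yaw)*R.from_euler('y',-a)*R.from_matrix(np.array([[1,0,0],[0,-1,0],[0,0,-1.]]).T)
    dp=R0.inv().apply(np.array(pos)-s['eef_pos']); dr=(R0.inv()*Rt).as_rotvec()
    print('dp',np.round(dp,4),'dr',np.round(dr,4),'n',np.linalg.norm(dp)/.0417,np.rad2deg(np.linalg.norm(dr))/7.16)
def st():
    s=ctrl.get_state(); r=R.from_quat(s['tcp_rot']).as_matrix()
    print('t',round(s['time'],2),'pos',np.round(s['eef_pos'],4),'z',np.round(r[:,2],3),'x',np.round(r[:,0],3),'q',np.round(s['qpos'],2),'F',np.round(s['contact_force'],1),'op',round(float(s['opening']),2))
E
python3 - <<'E'
from h import *
print(ctrl.camera_info('wrist'))
st(); tgt([.44,-.25,.30],0); tgt([.44,-.25,.30],.7)
E
```

```text
{'fx': 325.19226210127806, 'fy': 325.19226210127806, 'cx': 279.49275856794736, 'cy': 207.72266236070797, 'mount': array([[-4.94851244e-04, -9.56680315e-01, -2.91140053e-01,
         7.31290156e-02],
       [ 9.99999758e-01, -6.15940759e-04,  3.24267559e-04,
        -2.69421661e-04],
       [-4.89545416e-04, -2.91139822e-01,  9.56680388e-01,
        -1.24644274e-01],
       [ 0.00000000e+00,  0.00000000e+00,  0.00000000e+00,
         1.00000000e+00]])}
t 0.1 pos [ 0.2627 -0.6212  0.2471] z [-0.001  0.002 -1.   ] x [0.921 0.389 0.   ] q [-1.32  0.29  1.58  0.    1.28 -0.15] F [ 0.7 -0.4  0. ] op 1.0
dp [ 0.3079 -0.273  -0.0522] dr [-2.200e-03  1.000e-04  3.999e-01] n 9.946530906598934 3.1999009032458687
dp [ 0.3079 -0.273  -0.0522] dr [-0.142   0.6906  0.3826] n 9.946530906598934 6.418926417939773
```

Call:
carry_out --commands '[{"delta_pos":[0.308,-0.273,-0.052],"delta_rot":[-0.142,0.691,0.383],"claw":50},{"delta_pos":[0.308,-0.273,-0.052],"delta_rot":[-0.142,0.691,0.383],"claw":50},{"delta_pos":[0.308,-0.273,-0.052],"delta_rot":[-0.142,0.691,0.383],"claw":50},{"delta_pos":[0.308,-0.273,-0.052],"delta_rot":[-0.142,0.691,0.383],"claw":50},{"delta_pos":[0.308,-0.273,-0.052],"delta_rot":[-0.142,0.691,0.383],"claw":50},{"delta_pos":[0.308,-0.273,-0.052],"delta_rot":[-0.142,0.691,0.383],"claw":50},{"delta_pos":[0.308,-0.273,-0.052],"delta_rot":[-0.142,0.691,0.383],"claw":50},{"delta_pos":[0.308,-0.273,-0.052],"delta_rot":[-0.142,0.691,0.383],"claw":50}]'

```text
time: 0.77
eef_pos: [0.4041, -0.3208, 0.2871]
tcp_rot: [0.939, -0.003, 0.343, -0.002]
contact_force: [0.4, 1.0, -0.2]
opening: 0.5
```

```bash
python3 - <<'E'
from h import *
st(); tgt([.44,-.25,.30],.7)
E
```

```text
t 0.77 pos [ 0.4041 -0.3208  0.2871] z [ 0.644  0.001 -0.765] x [ 0.765 -0.006  0.644] q [-1.15 -0.33  2.21  0.74  1.06  0.12] F [ 0.4  1.  -0.2] op 0.5
dp [ 0.0353 -0.071   0.0133] dr [-0.001  -0.0002 -0.0061] n 1.928338996710978 0.04987356924049555
```

```bash
python3 - <<'E'
from h import *
tgt([.372,-.053,.285],.38)
E
```

```text
dp [-0.0275 -0.2676 -0.0188] dr [-0.002  -0.3202 -0.0059] n 6.4680417560076044 2.562401986260522
```

Call:
carry_out --commands '[{"delta_pos":[-0.0275,-0.2676,-0.0188],"delta_rot":[-0.002,-0.32,-0.006],"claw":50},{"delta_pos":[-0.0275,-0.2676,-0.0188],"delta_rot":[-0.002,-0.32,-0.006],"claw":50},{"delta_pos":[-0.0275,-0.2676,-0.0188],"delta_rot":[-0.002,-0.32,-0.006],"claw":50},{"delta_pos":[-0.0275,-0.2676,-0.0188],"delta_rot":[-0.002,-0.32,-0.006],"claw":50},{"delta_pos":[-0.0275,-0.2676,-0.0188],"delta_rot":[-0.002,-0.32,-0.006],"claw":50},{"delta_pos":[-0.0275,-0.2676,-0.0188],"delta_rot":[-0.002,-0.32,-0.006],"claw":50},{"delta_pos":[-0.0275,-0.2676,-0.0188],"delta_rot":[-0.002,-0.32,-0.006],"claw":50},{"delta_pos":[-0.0275,-0.2676,-0.0188],"delta_rot":[-0.002,-0.32,-0.006],"claw":50}]'

```text
time: 1.43
eef_pos: [0.3712, -0.0492, 0.2845]
tcp_rot: [0.982, 0.003, 0.189, -0.001]
contact_force: [0.3, -0.1, -0.2]
opening: 0.497
```

```bash
python3 - <<'E'
from h import *
st(); tgt([.372,-.053,.285],.38); tgt([.402,-.053,.190],.38)
st()
for n in ['wrist','scene']:
    p,d=ctrl.read_camera(n); cv2.imwrite(f'pics/{n}1.png',p[:,:,::-1]); np.savez(f'{n}1.npz',p=p,d=d)
E
```

```text
t 1.43 pos [ 0.3712 -0.0492  0.2845] z [ 0.372  0.003 -0.928] x [0.928 0.006 0.372] q [-0.53 -0.74  2.39  0.21  1.16  0.98] F [ 0.3 -0.1 -0.2] op 0.5
dp [ 0.0009  0.0038 -0.0001] dr [-0.0029 -0.0009  0.0057] n 0.09344432279883791 0.05157750894462673
dp [-0.0066  0.004   0.0992] dr [-0.0029 -0.0009  0.0057] n 2.386281218054624 0.05157750894462673
t 1.43 pos [ 0.3712 -0.0492  0.2845] z [ 0.372  0.003 -0.928] x [0.928 0.006 0.372] q [-0.53 -0.74  2.39  0.21  1.16  0.98] F [ 0.3 -0.1 -0.2] op 0.5
```

View pics/wrist1.png

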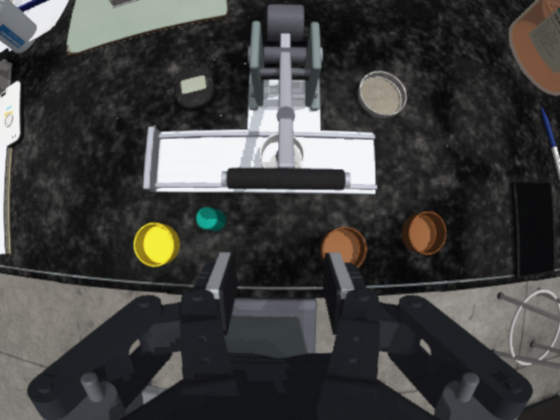

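View pics/scene1.png

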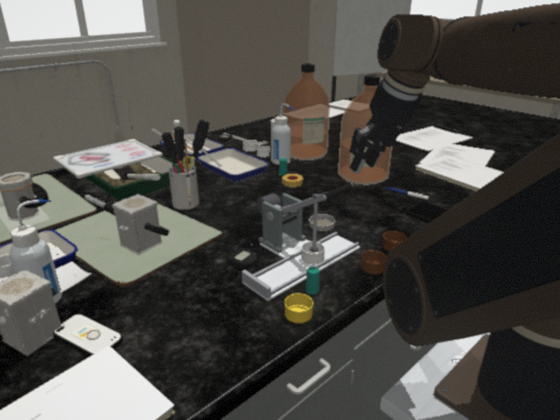

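Call:
carry_out --commands '[{"delta_pos":[-0.0066,0.004,0.035],"delta_rot":[-0.003,-0.001,0.006],"claw":50},{"delta_pos":[-0.0066,0.004,0.07],"delta_rot":[-0.003,-0.001,0.006],"claw":50},{"delta_pos":[-0.0066,0.004,0.099],"delta_rot":[-0.003,-0.001,0.006],"claw":50},{"delta_pos":[-0.0066,0.004,0.099],"delta_rot":[-0.003,-0.001,0.006],"claw":50},{"delta_pos":[-0.0066,0.004,0.099],"delta_rot":[-0.003,-0.001,0.006],"claw":50}]'

```text
time: 1.95
eef_pos: [0.4017, -0.0567, 0.1886]
tcp_rot: [0.983, -0.003, 0.186, -0.0]
contact_force: [0.4, -0.7, 0.5]
opening: 0.501
```

```bash
cat > arc.py <<'E'
from h import *
# arc of TCP for lever angles, relative to start contact; contact offset: n*.019 + d*.000
def arc(phis,a,s=0.0,off=.019,bo=(.602,.09)):
    n=np.array([np.cos(a),np.sin(a)]);d=np.array([np.sin(a),-np.cos(a)])
    out=[]
    for p in phis:
        t=np.pi-np.deg2rad(33)-p; B=np.array(bo)+.202*np.array([np.cos(t),np.sin(t)])
        q=B-off*n-s*d; out.append([q[0],-.053,q[1]])
    return np.array(out)
E
python3 - <<'E'
from arc import *
st(); tgt([.402,-.053,.190],.38)
p,d=ctrl.read_camera('wrist'); cv2.imwrite('pics/wrist2.png',p[:,:,::-1])
s=ctrl.get_state(); R0=R.from_quat(s['tcp_rot'])
for q in arc([0,.1,.2,.3,.4,.5,.6,.7,.8,.9,1.0,1.1],.38): print(np.round(q,3),np.round(R0.inv().apply(q-s['eef_pos']),4))
E
```

```text
t 1.95 pos [ 0.4017 -0.0567  0.1886] z [ 0.366 -0.001 -0.931] x [ 0.931 -0.006  0.366] q [-0.5  -0.53  2.46  0.22  0.9   0.97] F [ 0.4 -0.7  0.5] op 0.5
dp [ 0.0008 -0.0038 -0.0012] dr [ 0.0009  0.0056 -0.0056] n 0.09638669653202542 0.06363645646330507
[ 0.415 -0.053  0.193] [ 0.0122 -0.0043  0.0025]
[ 0.427 -0.053  0.209] [ 0.0293 -0.0043 -0.0083]
[ 0.44  -0.053  0.224] [ 0.0473 -0.0044 -0.0174]
[ 0.455 -0.053  0.238] [ 0.0662 -0.0044 -0.0246]
[ 0.471 -0.053  0.25 ] [ 0.0856 -0.0045 -0.0299]
[ 0.488 -0.053  0.261] [ 0.1055 -0.0046 -0.0333]
[ 0.507 -0.053  0.269] [ 0.1257 -0.0047 -0.0346]
[ 0.526 -0.053  0.276] [ 0.1459 -0.0048 -0.0339]
[ 0.545 -0.053  0.281] [ 0.1659 -0.0049 -0.0312]
[ 0.565 -0.053  0.284] [ 0.1855 -0.005  -0.0265]
[ 0.585 -0.053  0.285] [ 0.2046 -0.0051 -0.0199]
[ 0.606 -0.053  0.284] [ 0.2229 -0.0052 -0.0114]
```

View pics/wrist2.png

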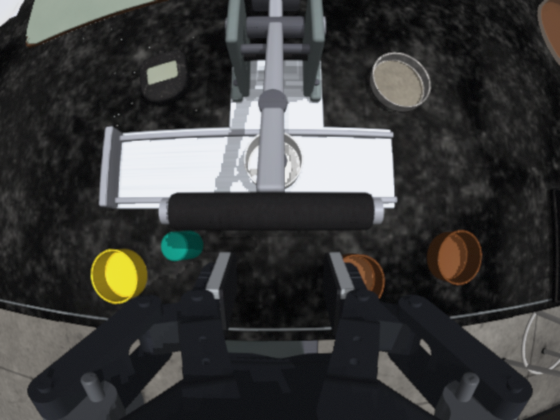

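Call:
carry_out --commands '[{"delta_pos":[0.012,-0.003,0.0025],"delta_rot":[0.0,0.0,0.0],"claw":50},{"delta_pos":[0.021,-0.003,-0.003],"delta_rot":[0.0,0.0,0.0],"claw":50},{"delta_pos":[0.029,-0.003,-0.008],"delta_rot":[0.0,0.0,0.0],"claw":50},{"delta_pos":[0.038,-0.003,-0.013],"delta_rot":[0.0,0.0,0.0],"claw":50},{"delta_pos":[0.047,-0.003,-0.017],"delta_rot":[0.0,0.0,0.0],"claw":50},{"delta_pos":[0.057,-0.003,-0.021],"delta_rot":[0.0,0.0,0.0],"claw":50},{"delta_pos":[0.066,-0.003,-0.025],"delta_rot":[0.0,0.0,0.0],"claw":50},{"delta_pos":[0.076,-0.003,-0.027],"delta_rot":[0.0,0.0,0.0],"claw":50}]'

```text
time: 2.67
eef_pos: [0.4642, -0.0545, 0.2453]
tcp_rot: [0.982, -0.003, 0.189, 0.001]
contact_force: [-1.7, -0.0, 0.3]
opening: 0.501
```

```bash
python3 - <<'E'
from arc import *
st()
p,d=ctrl.read_camera('wrist'); cv2.imwrite('pics/wrist3.png',p[:,:,::-1])
p,d=ctrl.read_camera('scene'); cv2.imwrite('pics/scene3.png',cv2.resize(p[150:330,220:400,::-1],None,fx=3,fy=3))
s=ctrl.get_state(); R0=R.from_quat(s['tcp_rot'])
ph=np.array([.3,.35,.4,.5,.6,.7,.8,.9,1.0,1.1])
for f,q in zip(ph,arc(ph,.38)): print(f,np.round(q,3),np.round(R0.inv().apply(q-s['eef_pos']),4))
E
```

```text
t 2.67 pos [ 0.4642 -0.0545  0.2453] z [ 0.371 -0.003 -0.929] x [ 0.929 -0.005  0.371] q [-0.41 -0.4   2.27  0.18  0.93  1.08] F [-1.7 -0.   0.3] op 0.5
0.3 [ 0.455 -0.053  0.238] [-0.0122 -0.0017  0.0034]
0.35 [ 0.463 -0.053  0.244] [-0.0025 -0.0017  0.0005]
0.4 [ 0.471 -0.053  0.25 ] [ 0.0073 -0.0017 -0.0019]
0.5 [ 0.488 -0.053  0.261] [ 0.0273 -0.0018 -0.0052]
0.6 [ 0.507 -0.053  0.269] [ 0.0474 -0.0019 -0.0065]
0.7 [ 0.526 -0.053  0.276] [ 0.0676 -0.002  -0.0057]
0.8 [ 0.545 -0.053  0.281] [ 0.0876 -0.0021 -0.003 ]
0.9 [ 0.565 -0.053  0.284] [ 0.1072 -0.0022  0.0018]
1.0 [ 0.585 -0.053  0.285] [ 0.1263 -0.0023  0.0084]
1.1 [ 0.606 -0.053  0.284] [ 0.1446 -0.0024  0.017 ]
```

View pics/wrist3.png

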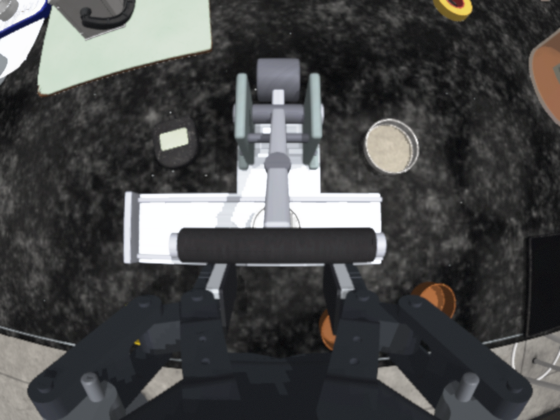

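View pics/scene3.png

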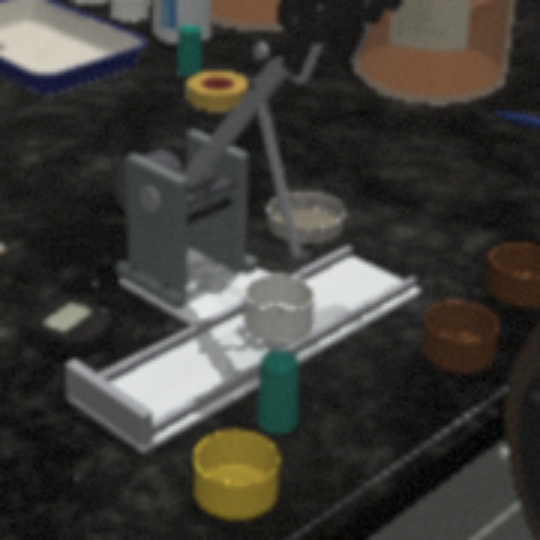

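Call:
carry_out --commands '[{"delta_pos":[0.017,-0.002,-0.0035],"delta_rot":[0.0,0.0,0.0],"claw":50},{"delta_pos":[0.032,-0.002,-0.0055],"delta_rot":[0.0,0.0,0.0],"claw":50},{"delta_pos":[0.0475,-0.002,-0.0065],"delta_rot":[0.0,0.0,0.0],"claw":50},{"delta_pos":[0.0625,-0.002,-0.006],"delta_rot":[0.0,0.0,0.0],"claw":50},{"delta_pos":[0.0775,-0.002,-0.0045],"delta_rot":[0.0,0.0,0.0],"claw":50},{"delta_pos":[0.0925,-0.002,-0.002],"delta_rot":[0.0,0.0,0.0],"claw":50},{"delta_pos":[0.107,-0.002,0.002],"delta_rot":[0.0,0.0,0.0],"claw":50},{"delta_pos":[0.122,-0.002,0.006],"delta_rot":[0.0,0.0,0.0],"claw":50}]'

```text
time: 3.43
eef_pos: [0.5811, -0.053, 0.2851]
tcp_rot: [0.982, -0.002, 0.189, 0.001]
contact_force: [-1.0, 0.0, -0.7]
opening: 0.5
```

```bash
python3 - <<'E'
from arc import *
st()
p,d=ctrl.read_camera('wrist'); cv2.imwrite('pics/wrist4.png',p[:,:,::-1])
s=ctrl.get_state(); R0=R.from_quat(s['tcp_rot'])
ph=np.array([.9,1.0,1.1,1.2,1.3])
for f,q in zip(ph,arc(ph,.38)): print(f,np.round(q,3),np.round(R0.inv().apply(q-s['eef_pos']),4))
E
```

```text
t 3.43 pos [ 0.5811 -0.053   0.2851] z [ 0.372 -0.003 -0.928] x [ 0.928 -0.004  0.372] q [-0.31 -0.13  1.98  0.14  0.93  1.2 ] F [-1.   0.  -0.7] op 0.5
0.9 [ 0.565 -0.053  0.284] [-0.0173 -0.0003 -0.0051]
1.0 [ 0.585 -0.053  0.285] [ 0.0018 -0.0004  0.0016]
1.1 [ 0.606 -0.053  0.284] [ 0.0201 -0.0005  0.0102]
1.2 [ 0.626 -0.053  0.281] [ 0.0374 -0.0006  0.0206]
1.3 [ 0.645 -0.053  0.276] [ 0.0536 -0.0007  0.0326]
```

View pics/wrist4.png

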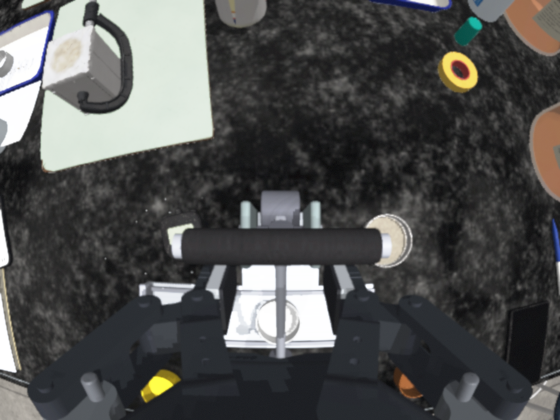

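Call:
carry_out --commands '[{"delta_pos":[0.011,0.0,0.006],"delta_rot":[0.0,0.0,0.0],"claw":50},{"delta_pos":[0.02,0.0,0.01],"delta_rot":[0.0,0.0,0.0],"claw":50},{"delta_pos":[0.029,0.0,0.0155],"delta_rot":[0.0,0.0,0.0],"claw":50},{"delta_pos":[0.037,0.0,0.0206],"delta_rot":[0.0,0.0,0.0],"claw":50},{"delta_pos":[0.037,0.0,0.0206],"delta_rot":[0.0,0.0,0.0],"claw":50},{"delta_pos":[0.037,0.0,0.0206],"delta_rot":[0.0,0.0,0.0],"claw":50},{"delta_pos":[0.037,0.0,0.0206],"delta_rot":[0.0,0.0,0.0],"claw":50}]'

```text
time: 4.07
eef_pos: [0.6247, -0.0535, 0.2802]
tcp_rot: [0.982, -0.002, 0.19, 0.001]
contact_force: [0.0, -0.3, -0.2]
opening: 0.505
```

```bash
python3 - <<'E'
from arc import *
st()
p,d=ctrl.read_camera('wrist'); cv2.imwrite('pics/wrist5.png',p[:,:,::-1])
p,d=ctrl.read_camera('scene'); cv2.imwrite('pics/scene5.png',cv2.resize(p[150:330,220:400,::-1],None,fx=3,fy=3))
tgt([.50,-.053,.36],.0)
E
```

```text
t 4.07 pos [ 0.6247 -0.0535  0.2802] z [ 0.373 -0.003 -0.928] x [ 0.928 -0.004  0.373] q [-0.29 -0.02  1.89  0.13  0.91  1.23] F [ 0.  -0.3 -0.2] op 0.5
dp [-0.086   0.0002 -0.1203] dr [ 0.0025 -0.3833 -0.0051] n 3.5461331499033086 3.0675832427630487
```

View pics/wrist5.png

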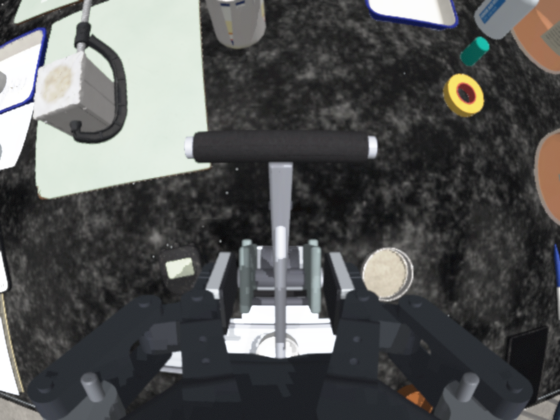

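View pics/scene5.png

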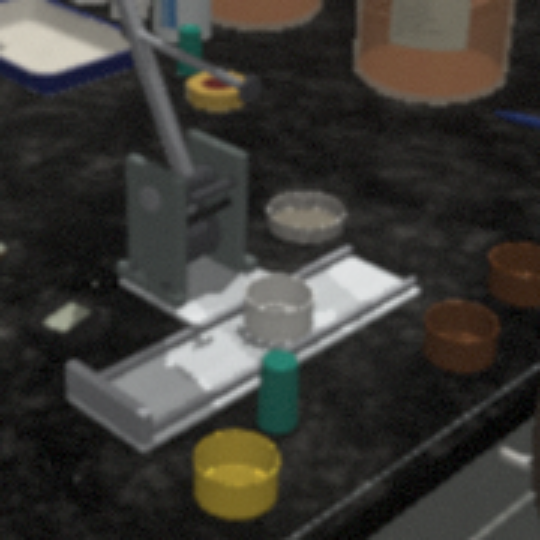

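Call:
carry_out --commands '[{"delta_pos":[-0.02,0.0,-0.04],"delta_rot":[0.0,0.0,0.0],"claw":50},{"delta_pos":[-0.04,0.0,-0.07],"delta_rot":[0.0,-0.1,0.0],"claw":50},{"delta_pos":[-0.065,0.0,-0.1],"delta_rot":[0.0,-0.2,0.0],"claw":50},{"delta_pos":[-0.086,0.0,-0.12],"delta_rot":[0.0,-0.3,0.0],"claw":50},{"delta_pos":[-0.086,0.0,-0.12],"delta_rot":[0.0,-0.383,-0.005],"claw":24},{"delta_pos":[-0.086,0.0,-0.12],"delta_rot":[0.0,-0.383,-0.005],"claw":24}]'

```text
time: 4.67
eef_pos: [0.5007, -0.053, 0.3617]
tcp_rot: [1.0, -0.0, 0.001, 0.002]
contact_force: [0.3, -1.0, -0.4]
opening: 0.248
```

```bash
python3 - <<'E'
from arc import *
st(); tgt([.492,-.14,.25],0,np.pi/2)
p,d=ctrl.read_camera('scene'); cv2.imwrite('pics/scene6.png',cv2.resize(p[120:330,200:410,::-1],None,fx=2.8,fy=2.8))
E
```

```text
t 4.67 pos [ 0.5007 -0.053   0.3617] z [ 0.003 -0.004 -1.   ] x [ 1.    -0.001  0.003] q [-0.31 -0.17  1.85 -0.    1.46  1.27] F [ 0.3 -1.  -0.4] op 0.25
dp [-0.009   0.0866  0.112 ] dr [ 5.1000e-03  6.0000e-04 -1.5714e+00] n 3.401386571243501 12.574501559557321
```

View pics/scene6.png

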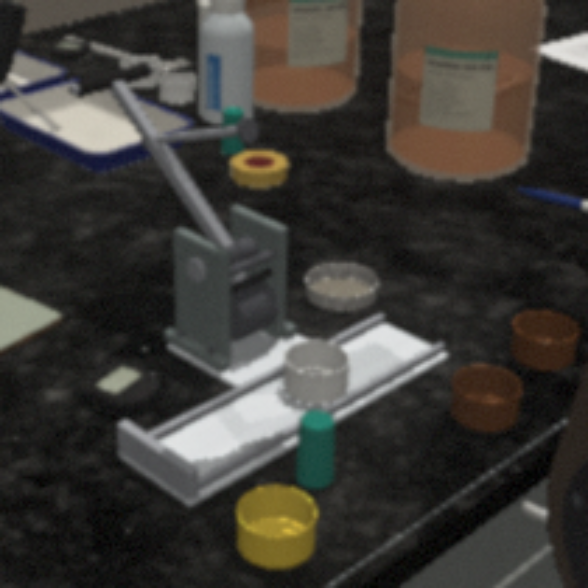

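Call:
carry_out --commands '[{"delta_pos":[-0.009,0.04,0.0],"delta_rot":[0.0,0.0,-0.12],"claw":24},{"delta_pos":[-0.009,0.0866,0.0],"delta_rot":[0.0,0.0,-0.24],"claw":24},{"delta_pos":[-0.009,0.0866,0.0],"delta_rot":[0.0,0.0,-0.36],"claw":24},{"delta_pos":[-0.009,0.0866,0.0],"delta_rot":[0.0,0.0,-0.48],"claw":24},{"delta_pos":[-0.009,0.0866,0.0],"delta_rot":[0.0,0.0,-0.6],"claw":24},{"delta_pos":[-0.009,0.0866,0.0],"delta_rot":[0.0,0.0,-0.72],"claw":24},{"delta_pos":[-0.009,0.0866,0.0],"delta_rot":[0.0,0.0,-0.84],"claw":24},{"delta_pos":[-0.009,0.0866,0.0],"delta_rot":[0.0,0.0,-0.96],"claw":24}]'

```text
time: 5.38
eef_pos: [0.4911, -0.1393, 0.359]
tcp_rot: [0.886, 0.464, 0.001, 0.002]
contact_force: [-0.0, -0.9, -0.6]
opening: 0.236
```

```bash
python3 - <<'E'
from arc import *
st(); tgt([.492,-.14,.15],0,np.pi/2)
E
```

```text
t 5.38 pos [ 0.4911 -0.1393  0.359 ] z [ 0.003 -0.002 -1.   ] x [0.569 0.822 0.   ] q [-0.48 -0.15  1.84 -0.    1.45  0.13] F [-0.  -0.9 -0.6] op 0.24
dp [-1.00e-04  4.00e-04  2.09e-01] dr [ 0.0034  0.0009 -0.6055] n 5.012765331548218 4.845238371066974
```

Call:
carry_out --commands '[{"delta_pos":[0.0,0.0,0.0],"delta_rot":[0.003,0.001,-0.12],"claw":24},{"delta_pos":[0.0,0.0,0.03],"delta_rot":[0.003,0.001,-0.24],"claw":24},{"delta_pos":[0.0,0.0,0.07],"delta_rot":[0.003,0.001,-0.36],"claw":24},{"delta_pos":[0.0,0.0,0.11],"delta_rot":[0.003,0.001,-0.48],"claw":24},{"delta_pos":[0.0,0.0,0.15],"delta_rot":[0.003,0.001,-0.6055],"claw":24},{"delta_pos":[0.0,0.0,0.19],"delta_rot":[0.003,0.001,-0.6055],"claw":24},{"delta_pos":[0.0,0.0,0.209],"delta_rot":[0.003,0.001,-0.6055],"claw":24},{"delta_pos":[0.0,0.0,0.209],"delta_rot":[0.003,0.001,-0.6055],"claw":24}]'

```text
time: 6.05
eef_pos: [0.4873, -0.1375, 0.143]
tcp_rot: [0.707, 0.707, -0.001, -0.006]
contact_force: [-1.0, 1.0, -0.0]
opening: 0.242
```

```bash
python3 - <<'E'
from arc import *
st(); tgt([.492,-.125,.032],0,np.pi/2-.006)
for n in ['wrist','scene']:
    p,d=ctrl.read_camera(n); cv2.imwrite(f'pics/{n}7.png',p[:,:,::-1])
E
```

```text
t 6.05 pos [ 0.4873 -0.1375  0.143 ] z [-0.01   0.006 -1.   ] x [0.    1.    0.006] q [-0.48  0.04  2.07  0.    1.05 -0.48] F [-1.  1. -0.] op 0.24
dp [0.0118 0.0058 0.111 ] dr [-0.0103 -0.006   0.0056] n 2.681294886726619 0.10545384950257612
```

View pics/wrist7.png

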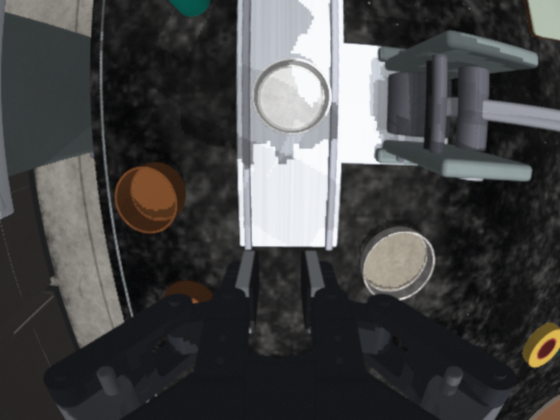

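View pics/scene7.png

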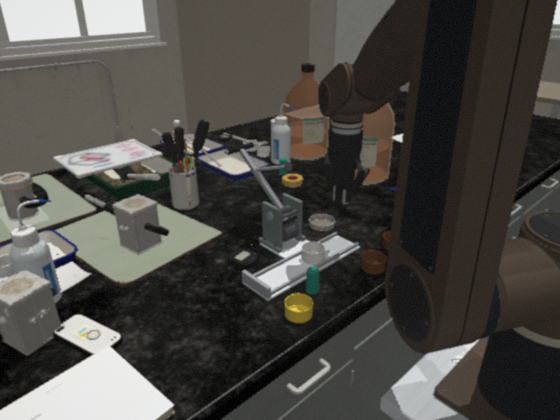

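Call:
carry_out --commands '[{"delta_pos":[0.01,0.0058,0.03],"delta_rot":[-0.01,-0.006,0.006],"claw":24},{"delta_pos":[0.0118,0.0058,0.06],"delta_rot":[-0.01,-0.006,0.006],"claw":24},{"delta_pos":[0.0118,0.0058,0.085],"delta_rot":[-0.01,-0.006,0.006],"claw":24},{"delta_pos":[0.0118,0.0058,0.1],"delta_rot":[-0.01,-0.006,0.006],"claw":24},{"delta_pos":[0.0118,0.0058,0.109],"delta_rot":[-0.01,-0.006,0.006],"claw":24},{"delta_pos":[0.0118,0.0058,0.109],"delta_rot":[-0.01,-0.006,0.006],"claw":24}]'

```text
time: 6.65
eef_pos: [0.4974, -0.1277, 0.0406]
tcp_rot: [0.709, 0.705, 0.002, 0.005]
contact_force: [0.2, 0.5, 0.3]
opening: 0.241
```

```bash
python3 - <<'E'
from arc import *
st(); tgt([.492,-.095,.031],0,np.pi/2-.006);tgt([.493,.04,.031],0,np.pi/2-.006)
for n in ['wrist']:
    p,d=ctrl.read_camera(n); cv2.imwrite(f'pics/{n}8.png',p[:,:,::-1])
E
```

```text
t 6.65 pos [ 0.4974 -0.1277  0.0406] z [ 0.01  -0.005 -1.   ] x [ 0.006  1.    -0.005] q [-0.45  0.21  2.1  -0.    0.82 -0.44] F [0.2 0.5 0.3] op 0.24
dp [ 0.0327 -0.0057  0.0093] dr [ 0.01    0.0053 -0.0004] n 0.8272115141291027 0.09067846608200593
dp [ 0.1677 -0.0055  0.0086] dr [ 0.01    0.0053 -0.0004] n 4.029601909550908 0.09067846608200593
```

View pics/wrist8.png

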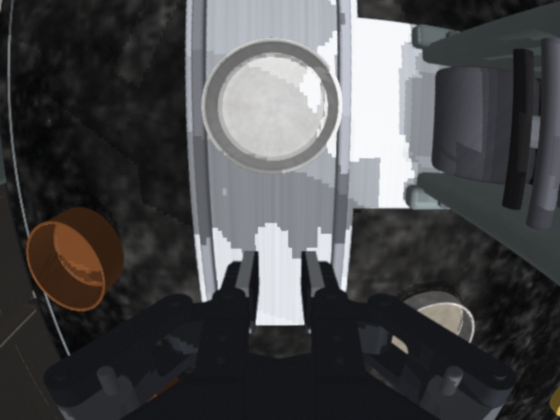

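Call:
carry_out --commands '[{"delta_pos":[0.01,-0.005,0.006],"delta_rot":[0.008,0.005,0.0],"claw":24},{"delta_pos":[0.02,-0.005,0.008],"delta_rot":[0.008,0.005,0.0],"claw":24},{"delta_pos":[0.028,-0.005,0.008],"delta_rot":[0.008,0.005,0.0],"claw":24},{"delta_pos":[0.028,-0.005,0.008],"delta_rot":[0.008,0.005,0.0],"claw":24},{"delta_pos":[0.028,-0.005,0.008],"delta_rot":[0.008,0.005,0.0],"claw":24}]'

```text
time: 7.12
eef_pos: [0.4936, -0.0993, 0.0339]
tcp_rot: [0.709, 0.705, 0.001, 0.002]
contact_force: [0.1, 0.3, 0.4]
opening: 0.238
```

```bash
python3 - <<'E'
from arc import *
st(); tgt([.492,.04,.032],0,np.pi/2-.006)
for n in ['wrist']:
    p,d=ctrl.read_camera(n); cv2.imwrite(f'pics/{n}9.png',p[:,:,::-1])
E
```

```text
t 7.12 pos [ 0.4936 -0.0993  0.0339] z [ 0.004 -0.001 -1.   ] x [ 0.005  1.    -0.001] q [-0.4   0.2   2.12  0.    0.81 -0.4 ] F [0.1 0.3 0.4] op 0.24
dp [ 0.1393 -0.0023  0.0017] dr [0.0045 0.0015 0.0014] n 3.3413949636146554 0.03929434485126379
```

View pics/wrist9.png

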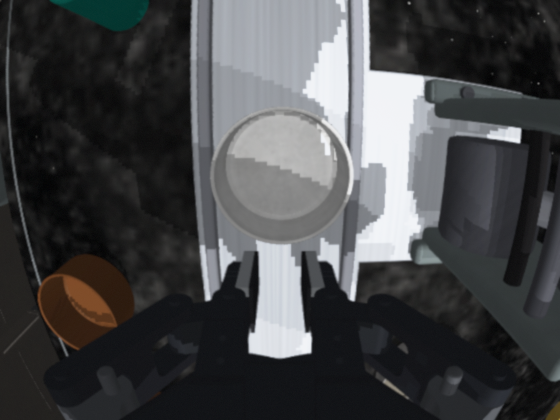

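Call:
carry_out --commands '[{"delta_pos":[0.01,-0.001,0.001],"delta_rot":[0.004,0.002,0.001],"claw":24},{"delta_pos":[0.022,-0.002,0.001],"delta_rot":[0.004,0.002,0.001],"claw":24},{"delta_pos":[0.036,-0.002,0.001],"delta_rot":[0.004,0.002,0.001],"claw":24},{"delta_pos":[0.05,-0.002,0.001],"delta_rot":[0.004,0.002,0.001],"claw":24},{"delta_pos":[0.064,-0.002,0.001],"delta_rot":[0.004,0.002,0.001],"claw":24},{"delta_pos":[0.076,-0.002,0.001],"delta_rot":[0.004,0.002,0.001],"claw":24},{"delta_pos":[0.086,-0.002,0.001],"delta_rot":[0.004,0.002,0.001],"claw":24},{"delta_pos":[0.094,-0.002,0.001],"delta_rot":[0.004,0.002,0.001],"claw":24}]'

```text
time: 7.83
eef_pos: [0.4922, -0.0046, 0.0329]
tcp_rot: [0.709, 0.705, 0.0, 0.0]
contact_force: [-0.5, -1.1, 1.3]
opening: 0.241
```

```bash
python3 - <<'E'
from arc import *
st(); tgt([.492,.057,.032],0,np.pi/2-.006)
for n in ['wrist']:
    p,d=ctrl.read_camera(n); cv2.imwrite(f'pics/{n}10.png',p[:,:,::-1])
E
```

```text
t 7.83 pos [ 0.4922 -0.0046  0.0329] z [ 0.001  0.    -1.   ] x [0.005 1.    0.   ] q [-0.22  0.19  2.15  0.    0.81 -0.21] F [-0.5 -1.1  1.3] op 0.24
dp [ 0.0616 -0.0006  0.0009] dr [ 0.0008 -0.0002  0.0007] n 1.4762502122841181 0.008532660878205514
```

View pics/wrist10.png

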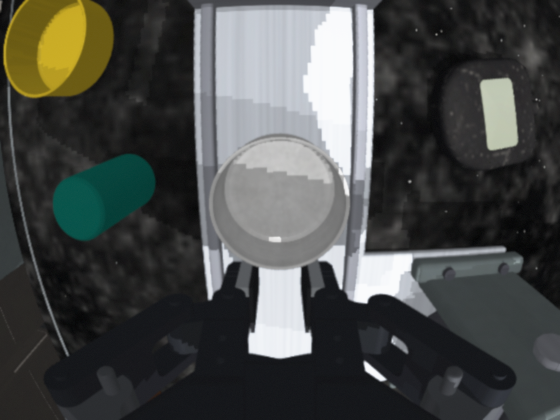

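Call:
carry_out --commands '[{"delta_pos":[0.01,0.0,0.0],"delta_rot":[0,0,0],"claw":24},{"delta_pos":[0.02,0.0,0.0],"delta_rot":[0,0,0],"claw":24},{"delta_pos":[0.03,0.0,0.0],"delta_rot":[0,0,0],"claw":24},{"delta_pos":[0.038,0.0,0.0],"delta_rot":[0,0,0],"claw":24},{"delta_pos":[0.044,0.0,0.0],"delta_rot":[0,0,0],"claw":24},{"delta_pos":[0.049,0.0,0.0],"delta_rot":[0,0,0],"claw":24},{"delta_pos":[0.053,0.0,0.0],"delta_rot":[0,0,0],"claw":24},{"delta_pos":[0.056,0.0,0.0],"delta_rot":[0,0,0],"claw":24}]'

```text
time: 8.55
eef_pos: [0.4921, 0.0528, 0.0327]
tcp_rot: [0.709, 0.705, 0.0, -0.0]
contact_force: [0.4, -0.2, -0.1]
opening: 0.239
```

```bash
python3 - <<'E'
from arc import *
st(); tgt([.492,.057,.032],0,np.pi/2-.006)
for n in ['wrist']:
    p,d=ctrl.read_camera(n); cv2.imwrite(f'pics/{n}11.png',p[:,:,::-1])
E
```

```text
t 8.55 pos [0.4921 0.0528 0.0327] z [-0.     0.001 -1.   ] x [0.005 1.    0.001] q [-0.1   0.19  2.14  0.    0.81 -0.1 ] F [ 0.4 -0.2 -0.1] op 0.24
dp [ 0.0042 -0.0001  0.0007] dr [-0.0001 -0.0013  0.001 ] n 0.10176376864990057 0.013021027407125631
```

View pics/wrist11.png

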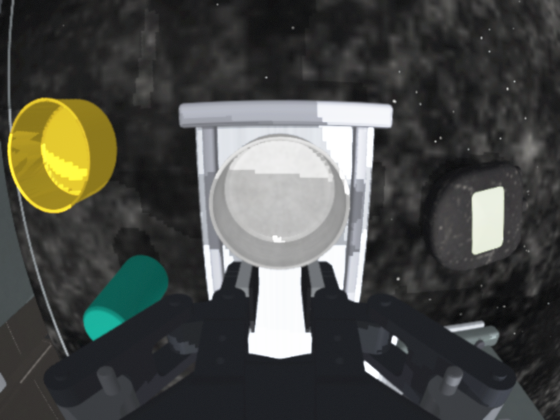

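Call:
carry_out --commands '[{"delta_pos":[0.002,0.0,0.0],"delta_rot":[0,0,0],"claw":24},{"delta_pos":[0.004,0.0,0.0],"delta_rot":[0,0,0],"claw":24},{"delta_pos":[0.005,0.0,0.0],"delta_rot":[0,0,0],"claw":24},{"delta_pos":[0.006,0.0,0.0],"delta_rot":[0,0,0],"claw":24},{"delta_pos":[0.006,0.0,0.0],"delta_rot":[0,0,0],"claw":24}]'

```text
time: 9.02
eef_pos: [0.4923, 0.0578, 0.0328]
tcp_rot: [0.708, 0.706, -0.0, 0.0]
contact_force: [-0.6, -6.4, 1.9]
opening: 0.242
```

```bash
python3 - <<'E'
from arc import *
st()
for n in ['wrist']:
    p,d=ctrl.read_camera(n); cv2.imwrite(f'pics/{n}12.png',cv2.resize(p[60:300,150:420,::-1],None,fx=2.4,fy=2.4))
E
```

```text
t 9.02 pos [0.4923 0.0578 0.0328] z [ 0.    -0.001 -1.   ] x [ 0.004  1.    -0.001] q [-0.09  0.19  2.14 -0.    0.81 -0.08] F [-0.6 -6.4  1.9] op 0.24
```

View pics/wrist12.png

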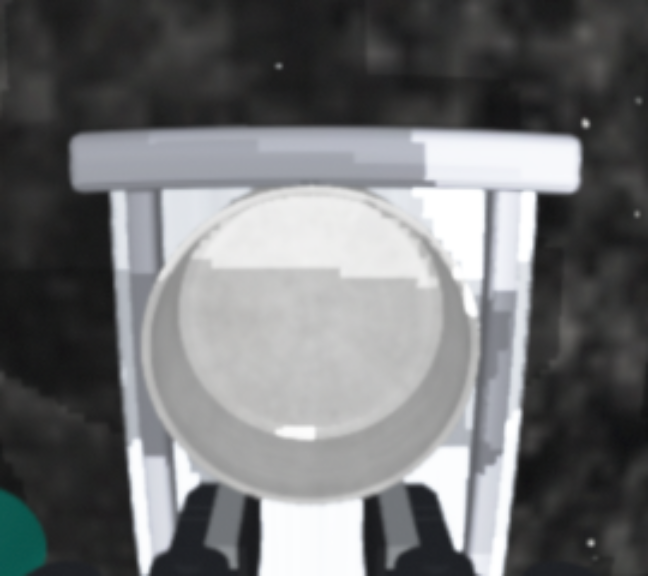

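Contact force of 6.4 N and the picture show the can against the stop. Backing off, then raising.

Call:
carry_out --commands '[{"delta_pos":[-0.01,0.0,0.0],"delta_rot":[0,0,0],"claw":24},{"delta_pos":[-0.03,0.0,0.0],"delta_rot":[0,0,0],"claw":24},{"delta_pos":[-0.04,0.0,-0.02],"delta_rot":[0,0,0],"claw":24},{"delta_pos":[-0.04,0.0,-0.06],"delta_rot":[0,0,0],"claw":24},{"delta_pos":[-0.04,0.0,-0.1],"delta_rot":[0,0,0],"claw":24},{"delta_pos":[-0.04,0.0,-0.13],"delta_rot":[0,0,0],"claw":24},{"delta_pos":[-0.04,0.0,-0.13],"delta_rot":[0,0,0],"claw":24}]'

```text
time: 9.65
eef_pos: [0.4966, 0.0168, 0.1706]
tcp_rot: [0.709, 0.705, 0.004, 0.006]
contact_force: [0.4, -0.5, 1.4]
opening: 0.238
```

```bash
python3 - <<'E'
from arc import *
st()
for n in ['scene','wrist','top']:
    p,d=ctrl.read_camera(n); np.savez(n+'13.npz',p=p,d=d)
    q=p if n=='wrist' else (cv2.resize(p[130:330,200:400],None,fx=3,fy=3) if n=='scene' else cv2.resize(p[145:285,220:390],None,fx=4.25,fy=4.25,interpolation=cv2.INTER_CUBIC))
    cv2.imwrite(f'pics/{n}13.png',q[:,:,::-1])
E
```

```text
t 9.65 pos [0.4966 0.0168 0.1706] z [ 0.014 -0.003 -1.   ] x [ 0.005  1.    -0.003] q [-0.17 -0.04  2.08 -0.    1.08 -0.17] F [ 0.4 -0.5  1.4] op 0.24
```

View pics/scene13.png

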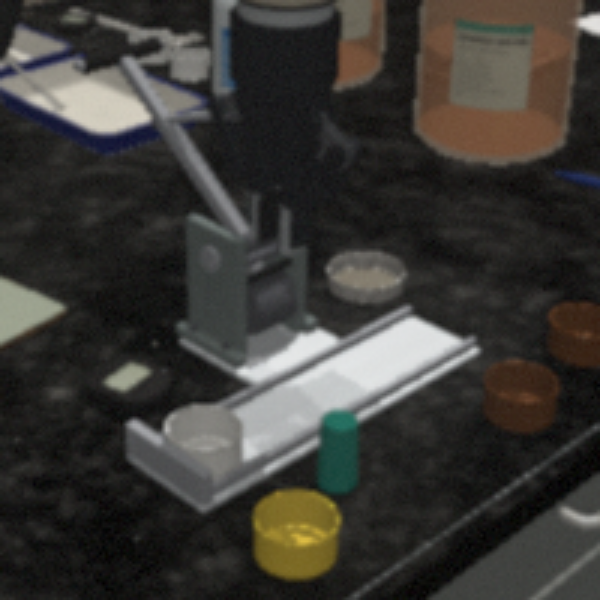

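View pics/wrist13.png

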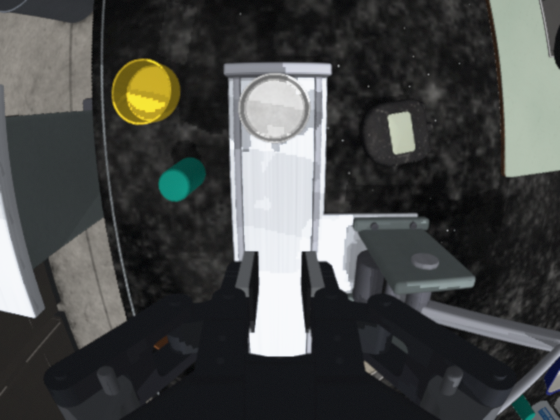

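View pics/top13.png

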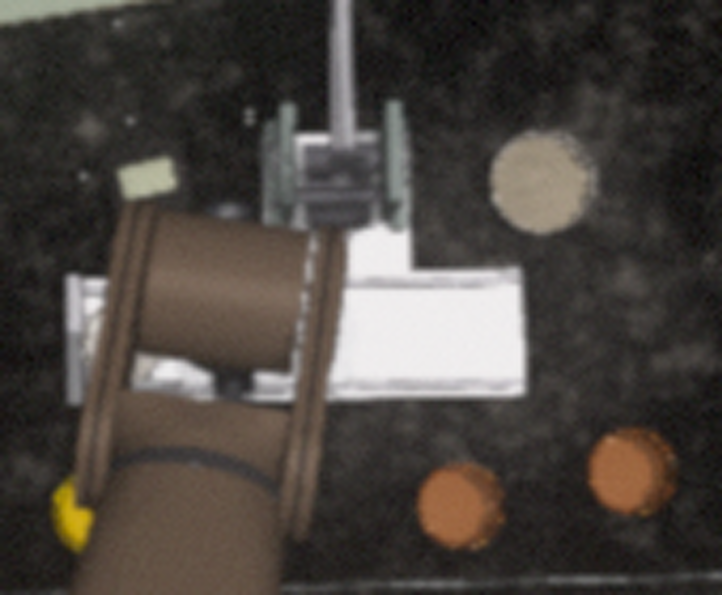

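```bash
python3 - <<'E'
from h import *
for f in (1.6,1.75,1.92):
    t=np.deg2rad(147)-f
    w=[.602+.202*np.cos(t),-.053,.09+.202*np.sin(t)]
    print(f,proj('scene',w),(proj('scene',w)-[200,130])*3, proj('top',w))
print((proj('scene',[.493,.094,.035])-[200,130])*3)
# can centre from the wrist picture: rim (274,107)
s=ctrl.get_state(); i=ctrl.camera_info('wrist'); M=np.array(i['mount'])
def w2(u,v,z):
    x,y=u-i['cx'],v-i['cy'];r=np.hypot(x,y);th=r/i['fx']
    d=np.array([np.sin(th)*x/r,np.sin(th)*y/r,np.cos(th)]); Rt=R.from_quat(s['tcp_rot']).as_matrix()
    D=Rt@M[:3,:3]@d; C=Rt@M[:3,3]+s['eef_pos']; return C+D*(z-C[2])/D[2]
q=w2(274,107,.035);print('can',q,'stand xy',q[0]-.6023+.006*-0.15,q[1]+.0534-.0007)
print('cap',w2(177,188,.055))
E
```

```text
1.6 [250.52458219 135.83366161] [151.57374656  17.50098482] [300.3069196  125.71661984]
1.75 [244.76261164 141.0358445 ] [134.28783492  33.10753351] [299.71038983 118.48896592]
1.92 [239.49671045 148.48000397] [118.49013134  55.44001191] [299.05262509 112.49982858]
[202.82932533 424.20556506]
can [0.48687867 0.09522998 0.035     ] stand xy -0.11632132599415267 0.14792998489930145
cap [0.41302088 0.0369535  0.055     ]
```

```bash
python3 - <<'E'
from h import *
st(); print(ctrl.sign_off())
E
```

```text
t 9.8 pos [0.4918 0.0177 0.1626] z [-0.    -0.001 -1.   ] x [ 0.004  1.    -0.001] q [-0.17 -0.03  2.09 -0.    1.08 -0.17] F [-0.3 -0.1  0. ] op 0.24
the job is handed in; nothing more can be done
None
```

The retaining arm is raised and the can stands in its lane against the end stop. I handed the job in at 9.8 s of the 51 s allowed; hand-in reports no verdict.

- **Raising the arm:** I pushed the grip bar up and back with the half-open fingers either side of it, to about 1.2 rad. From there it swung on by itself, and the last scene picture matches about 1.92 rad. The can had not visibly moved by then.
- **Pushing the can:** I pushed it along the lane with the fingertips until the force rose to 6.4 N. It stayed upright the whole way. I then backed off and lifted clear.
- **Final position:** the last wrist picture puts the can at stand y ≈ 0.148 m, where touching the stop is 0.147 m.
- **Disagreement:** that picture gave stand x ≈ -0.116 m, about 2 mm past what the rails allow. The robot had not quite settled when it was taken, and the value is still inside the accepted -0.122 to -0.098 m. The close-up at the stop shows the can between the rails.
- **Loose items:** the cap measured within about 1 mm of its starting place. The lid and stopwatch look unmoved in the pictures, but I did not measure them again.

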